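# Change over the plates at the printer's cooling dock

## Task

Draw the tray with the yellow print out of the dock by its front lip, all the way to its stop, the print riding along upright and untouched; then push the empty tray fully home in its own lane. Nothing is to be gripped or lifted: hook the lip with a fingertip and do not pinch it. Leave the full tray out, and leave the other things around the dock alone.

Things in the scene. Friction and masses are not known exactly. Their poses are not given: they have to be found in the camera images.
- dock: plate dock fixed to the table: black base 300 (x) by 420 (y) by 18 mm; origin: centre of its underside. Its x points to the rear, away from the robot. Two lanes of rails side by side, 85 mm either side of its middle, a grey fan 62 mm tall at the rear of each. In each lane a tray 150 by 140 mm with a dark grey plate, its upper face 30 mm above the table. Which tray is in which lane varies
- full (a joint): how far the tray that carries the yellow print is drawn out along its rails towards the robot side (the dock's -x), in m: 0 is fully home against the rear stop, 0.12 fully out against the front stop. It slides with about 1.5 N of friction and stays where it is left
- full_lip: the upturned aluminium lip along the front edge of the tray that carries the yellow print: 140 mm long along its y, 5 mm thick along its x, standing 20 mm above the plate and 26 mm above the tray's underside. Origin: middle of the lip's foot, level with the tray's underside. The plate lies behind it, to +x, for 145 mm
- full_face: the orange strip, 3 mm thick, on the front (-x side) of that lip, 4 mm lower than the lip's top edge; it moves with the tray
- full_lip_top (a point): middle of the top edge of the lip of the tray that carries the yellow print, 50 mm above the table; x points back over the plate (the way home), -x is the way out, y along the lip
- empty (a joint): how far the empty tray is drawn out along its rails towards the robot side (the dock's -x), in m: 0 is fully home against the rear stop, 0.12 fully out against the front stop. It slides with about 1.5 N of friction and stays where it is left
- empty_lip: the upturned aluminium lip along the front edge of the empty tray: 140 mm long along its y, 5 mm thick along its x, standing 20 mm above the plate and 26 mm above the tray's underside. Origin: middle of the lip's foot, level with the tray's underside. The plate lies behind it, to +x, for 145 mm
- empty_face: the orange strip, 3 mm thick, on the front (-x side) of that lip, 4 mm lower than the lip's top edge; it moves with the tray
- empty_lip_top (a point): middle of the top edge of the lip of the empty tray, 50 mm above the table; x points back over the plate (the way home), -x is the way out, y along the lip
- print: the finished yellow print, a stepped bottle-like piece, 34 mm across at the foot, 45 mm tall, about 25 g, standing loose on the full tray's plate, its axis 80 to 110 mm behind the lip and up to 15 mm off the middle; origin at the centre of its underside, z up
- pawn: small red printed pawn, 30 mm across, 45 mm tall, standing on the dock's side ledge; a bystander, to be left alone
- sample: small blue printed test block, 24 mm cube, on the dock's other side ledge; a bystander, to be left alone
- cleaner: white cleaner bottle, 64 mm across, 170 mm tall, standing beside the dock; a bystander, to be left alone
- gluestick: green glue stick, 28 mm across, 95 mm tall, standing beside the dock; a bystander, to be left alone
- scraper: plate scraper lying on the table beside the dock; a bystander, to be left alone
- driver: screwdriver lying on the table beside the dock; a bystander, to be left alone
- spool: small spool of yellow filament, 110 mm across, 51 mm tall, lying flat beside the dock; a bystander, to be left alone

How it is judged (in metres and radians):
On the way, in this order (a step that is already met when the one before it is completed fails the run):
1. the full tray is drawn out to its stop with the print upright on it, the empty one not yet home (value of joint full above 0.112 m and value of joint empty above 0.03 m and z of print in the frame of full_lip_top between -0.024 and -0.014 m and x of print in the frame of full_lip_top between 0.02 and 0.15 m and y of print in the frame of full_lip_top between -0.07 and 0.07 m and angle between print's own z axis and vertical below 0.15 rad), for 0.2 s.
2. the empty tray is pushed home (value of joint empty below 0.006 m), for 0.2 s.
At the end, for the whole second after the job is handed in: The full tray is out to within 8 mm of its stop, the empty tray is home to within 6 mm, and the yellow print stands upright (within 0.15 rad) and at rest on the full tray's plate (value of joint full above 0.112 m and value of joint empty below 0.006 m and z of print in the frame of full_lip_top between -0.024 and -0.014 m and x of print in the frame of full_lip_top between 0.02 and 0.15 m and y of print in the frame of full_lip_top between -0.07 and 0.07 m and angle between print's own z axis and vertical below 0.15 rad and linear speed of print below 0.02 m/s); the robot touches nothing.
It fails at once if the yellow print is touched by the robot (contact force between any of the fingers, the arm and print above 0.5 N).
It fails at once if the yellow print is tipped over or lifted off its plate (angle between print's own z axis and vertical above 0.5 rad or z of print in the frame of full_lip_top above -0.008 m).
It fails at once if the lip of the full tray is pinched between the fingers (contact force between the fingers and full_lip above 1.5 N and contact force between the fingers and full_face above 1.5 N).
It fails at once if the lip of the empty tray is pinched between the fingers (contact force between the fingers and empty_lip above 1.5 N and contact force between the fingers and empty_face above 1.5 N).
It fails at once if a bystander is moved by more than 20 mm (distance of any of pawn, sample, cleaner, gluestick, scraper, driver, spool from where it was at the start of the episode above 0.02 m).
It also fails if it takes over 42 s, if anything falls off the work surface, if the arm or the gripper's body presses on something with over 40 N, if the wrist force passes 120 N, or if a joint passes its speed limit or range.

## Robot

A 6-joint arm with a two-finger parallel gripper is mounted at the origin on the work surface. World frame = base frame: x ahead of the robot, y to its left, z up, the work surface at z = 0. Lengths are in m, angles in degrees, forces in N, time in s.
With the tool pointing down it reaches from about 0.4 to 0.825 m from the base axis. Payload 7 kg.
Tool frame: the origin (TCP) lies midway between the tips of the shut fingers; the grasp point (between the pads) lies r.pinch_z behind it (r.pinch_z is the distance from the TCP to the grasp point, in m); z points along the fingers, y is the line along which they close (so a half turn about z gives the same grasp; the last joint's range is limited). The gripper opens to 88 mm and grips with 3 to 60 N. Pads are 19 mm wide; open, the fingers measure 130 mm over their backs; the gripper's body (78 mm by 193 mm) begins 47 mm behind the grasp point.
Start: joints at [88.757, 20.546, 0.682, 0, -70.136, -16.507], TCP at [0.206, 0.643, 0.227] pointing down, gripper open.
Joint ranges: [-176.03, 176.03], [-82.01, 121.73], [-58.28, 71.71], [-173.87, 95.51], [-174.79, -0.11], [-173.66, 173.66]. Speed limits (degrees/s): [136.94, 136.94, 172.46, 180, 180, 180].

## Interface

Orientations are given as [roll, pitch, yaw] about the fixed x, y, z axes, in that order (R = Rz(yaw) Ry(pitch) Rx(roll)).
In Python, from plant import r, optics, job gives the robot as it stands.
- The arm moves only by the shell command python3 -m crank 'ROWS' [FORCE]. ROWS is JSON, a list of rows, each an object with "xyz": the shift along the tool's x, y, z in units of 30 mm (1.0 is 30 mm), a list of three; "delta_rot": the turn, a rotation vector about the tool's x, y, z in degrees, a list of three; "claw": the closure, from 0 (fully open) to 1 (shut). A call has 1 to 20 rows; each row is the pose to reach, as a shift and turn from the pose commanded when the call began, along the tool's axes at that moment; what a row does not reach only later rows make up. A row lasts 1/8 s, in which the tool goes at most 62.5 mm and 10.7 degrees, less where a joint would pass 70% of its speed; a pose out of reach is approached as far as the arm can. A call with a gripper value outside its range is refused whole. The fingers move at their own pace and stop on an object; FORCE is the grip in N (left out, the last holds). Time passes only in rows, so rows that repeat a pose let the fingers close. It gives the time, the measured TCP pose, the force, the opening and the grip force at its end, in the units of the state.
- r.get_state(): the state, without advancing time (a new reading comes with each control period).
- optics.capture(name): name is "scene" or "top" or "wrist"; returns a dict with "img" (420x560x3 uint8, blue, green, red), "fovy" (degrees; the focal length in pixels is half the picture's height over the tangent of half this angle, whatever the lens; pixels are square), "cx", "cy" (the principal point, pixels), "eye" and "rotation" of the camera in the world; the wrist camera has in their place "hand_eye" (4x4, takes a point from camera to tool coordinates, whose origin is the TCP and whose axes are the flange's). Camera axes: x right, y up, looking along -z (the intrinsics and any distortion apply to the point x, -y, -z); pixel columns grow to the right and rows downward; lengths in m; the calibration is good to about 2 mm. A picture is of the moment at which its call begins: read the wrist's pose just before it. There is no depth.
- job.close_job(): hands the job in; it is judged then, once.
The state is a dict: "time_s": time; "joints": joint angles; "qd": joint speeds; "joint_torque": joint torques, N m; "tcp_pos": TCP position; "eef_rot": TCP orientation; "contact_force": force on the tool from outside, world axes, zero at the start; "moment": the same for the moment, N m; "gripper_width": finger opening in m; "gripper_force": force on a finger pad.
Only numpy, scipy, OpenCV 4.12 (cv2) and the standard library are available. Lean on these libraries where they do the work, as an engineer would, in place of code of your own. Each camera call takes 0.05 s, during which the arm holds its last target. There are 200 camera calls.

## Working session

There is one attempt and no reset: what is moved stays moved. The work goes in short steps, Python scripts to look and compute and a shell command to move; the robot and the scene stay as the last step left them, time stands still between calls to the robot, and variables do not carry over. Pictures are saved under pics/ and viewed, at most 10 in all, crops included, and the job is handed in when it is done.

```bash
ls; mkdir -p pics; python3 - <<'E'
from plant import r, optics, job
import cv2
s=r.get_state(); print(s, r.pinch_z)
for n in("top","scene"):
    c=optics.capture(n); cv2.imwrite(f"pics/{n}0.png",c["img"])
    print({k:v for k,v in c.items() if k!="img"})
E
```

```text
pics
{'time_s': 0.0, 'joints': array([ 8.87572885e+01,  2.05906488e+01,  6.34951545e-01, -2.10477537e-02,
       -7.01330790e+01, -1.65072195e+01]), 'qd': array([ 0.01928656,  0.03522306, -0.02431701, -0.0427082 , -0.05540978,
       -0.01259525]), 'joint_torque': array([-1.27164363e-03, -5.82710016e+01,  2.93047893e+01,  6.99743852e+00,
        6.81135280e-03, -1.60322097e-04]), 'tcp_pos': array([0.20565039, 0.64242122, 0.22563756]), 'eef_rot': array([ 1.79909260e+02, -6.25632396e-03, -1.77570942e+01]), 'contact_force': array([-0.01522942, -0.41012872, -0.6765639 ]), 'moment': array([0.02995121, 0.03695344, 0.00052569]), 'gripper_force': 0.0, 'gripper_width': 0.08770544179790703} 0.0188
{'fovy': 52.876846825233656, 'cx': 279.2081790423041, 'cy': 203.8084756969747, 'eye': array([4.56895938e-01, 4.33244051e-04, 1.13505708e+00]), 'rotation': array([  6.79577026,  -0.52916023, -89.08009832])}
{'fovy': 44.003656170165335, 'cx': 281.2857425444397, 'cy': 206.27622876375835, 'eye': array([1.38366242, 0.50940745, 1.00446831]), 'rotation': array([ 4.61625219e+01, -3.20741182e-02,  1.23943786e+02])}
```

View pics/top0.png

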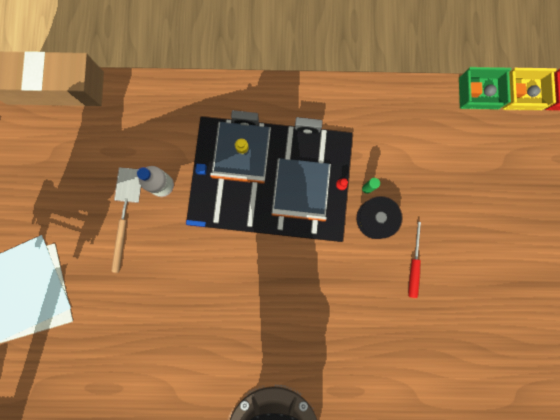

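View pics/scene0.png

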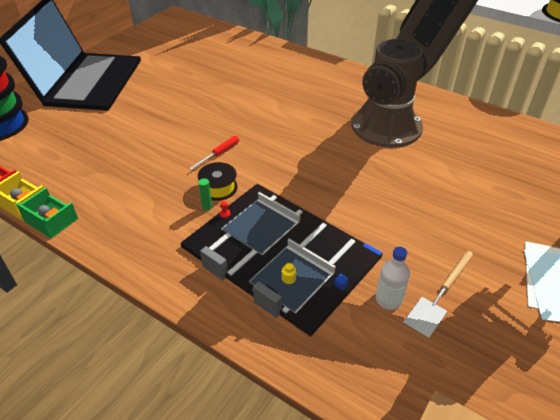

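Top view: the dock is centred at about (270,180). The full tray with the yellow print (241,146) is in the left (+y) lane, at home, lip at about (238,178). The empty tray is in the right lane, partly out, lip at about (300,217). The pawn (342,184) and the blue block (201,169) stand on the side ledges.

```bash
cat > h.py <<'E'
import numpy as np, cv2
from scipy.spatial.transform import Rotation as R
def cam(c,pose=None):
    f=c["img"].shape[0]/2/np.tan(np.radians(c["fovy"]/2))
    if "eye" in c: return f,c["cx"],c["cy"],np.array(c["eye"]),R.from_euler("xyz",c["rotation"],degrees=True).as_matrix()
    T=np.eye(4);T[:3,:3]=R.from_euler("xyz",pose["eef_rot"],degrees=True).as_matrix();T[:3,3]=pose["tcp_pos"]
    T=T@np.array(c["hand_eye"]); return f,c["cx"],c["cy"],T[:3,3],T[:3,:3]
def plane(C,uv,z):
    f,cx,cy,e,M=C; uv=np.atleast_2d(uv).astype(float)
    d=np.c_[(uv[:,0]-cx)/f,-(uv[:,1]-cy)/f,-np.ones(len(uv))]@M.T
    return e+d*((z-e[2])/d[:,2])[:,None]
def proj(C,P):
    f,cx,cy,e,M=C; p=(np.atleast_2d(P)-e)@M
    return np.c_[cx+f*p[:,0]/-p[:,2],cy-f*p[:,1]/-p[:,2]]
E
python3 - <<'E'
from h import *; from plant import r,optics
c=optics.capture("top");C=cam(c);hsv=cv2.cvtColor(c["img"],cv2.COLOR_BGR2HSV)
roi=np.zeros(hsv.shape[:2],np.uint8);roi[105:250,180:360]=255
blk=cv2.inRange(hsv,(0,0,0),(179,255,35))&roi
blk=cv2.morphologyEx(blk,cv2.MORPH_CLOSE,np.ones((25,25)))
k=max(cv2.findContours(blk,0,2)[0],key=cv2.contourArea)
print("black rect",cv2.minAreaRect(k)); b=cv2.approxPolyDP(cv2.convexHull(k),6,True)[:,0]
print(b,plane(C,b,.018).round(4))
q=plane(C,[(202,118),(353,131),(343,240),(187,225)],.018);print("hand corners",q.round(4),q.mean(0))
y=cv2.inRange(hsv,(22,150,120),(35,255,255))&roi
u,v=np.nonzero(y)[::-1];print("yellow",u.mean(),v.mean(),len(u),plane(C,(u.mean(),v.mean()),.06))
for n,(x0,x1,y0,y1) in dict(full=(205,272,165,190),empty=(268,335,205,225)).items():
    s=np.zeros_like(roi);s[y0:y1,x0:x1]=255
    hh=cv2.inRange(hsv,(0,130,90),(20,255,255))&s
    u,v=np.nonzero(hh)[::-1]; P=plane(C,np.c_[u,v],.040)
    print(n,len(u),u.min(),u.max(),P.mean(0).round(4),cv2.fitLine(P[:,:2].astype(np.float32),cv2.DIST_HUBER,0,.01,.01).ravel())
im=c["img"][100:250,180:360];cv2.imwrite("pics/crop1.png",cv2.resize(im,None,fx=4,fy=4,interpolation=cv2.INTER_CUBIC))
E
```

```text
black rect ((278.2105712890625, 179.16436767578125), (170.1011199951172, 109.32890319824219), 7.016502380371094)
[[201 117]
 [350 134]
 [358 221]
 [306 237]
 [190 218]] [[ 0.8248  0.2092  0.018 ]
 [ 0.7848 -0.1973  0.018 ]
 [ 0.5478 -0.2177  0.018 ]
 [ 0.5031 -0.0799  0.018 ]
 [ 0.5483  0.2278  0.018 ]]
hand corners [[ 0.822   0.2064  0.018 ]
 [ 0.7933 -0.2055  0.018 ]
 [ 0.4968 -0.1777  0.018 ]
 [ 0.5296  0.235   0.018 ]] [0.6604467  0.01453891 0.018     ]
yellow 241.18840579710144 144.8913043478261 138 [[0.73798951 0.09406627 0.06      ]]
full 132 210 263 [0.651  0.1079 0.04  ] [0.08370793 0.99649036 0.65104806 0.10792939]
empty 85 272 325 [ 0.5531 -0.0628  0.04  ] [ 0.1014699   0.9948386   0.5530784  -0.06283475]
```

View pics/crop1.png

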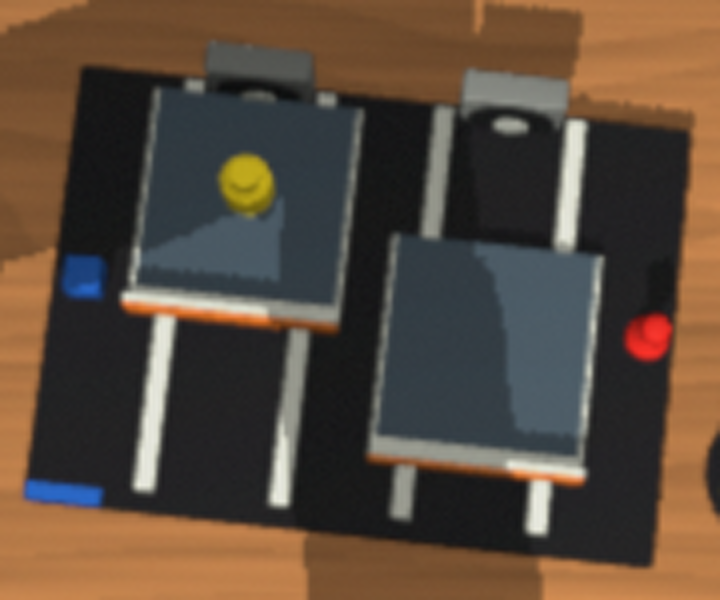

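The crop shows both lips clearly. The full lip runs from about (120,300) to (340,322) and the empty lip from (368,455) to (585,475). The print is at (247,183), well behind its lip. The dock yaw is about -5°, and the empty tray is about 83 mm out. Next I'll work out the hover shift.

```bash
cat >> h.py <<'E'
def shift(st,target,yaw):
    M=R.from_euler("xyz",st["eef_rot"],degrees=True)
    T=R.from_euler("xyz",[180,0,yaw],degrees=True)
    print("xyz units",(M.inv().apply(np.array(target)-st["tcp_pos"])/.03).round(3),"rot",(M.inv()*T).as_rotvec(degrees=True).round(2))
E
python3 - <<'E'
from h import *; from plant import r,optics
c=optics.capture("top");C=cam(c)
print("bottle",plane(C,(164,188),0),plane(C,(144,174),.17))
shift(r.get_state(),(.678,.1056,.20),-4.9)
E
```

```text
bottle [[0.63012438 0.30522245 0.        ]] [[0.63611884 0.30731014 0.17      ]]
xyz units [20.451 12.247  0.881] rot [  0.06  -0.   -12.85]
```

```bash
python3 -m crank '[{"xyz":[0.7,0.4,0],"delta_rot":[0,0,-1],"claw":1},{"xyz":[2,1.2,0],"delta_rot":[0,0,-2],"claw":1},{"xyz":[3.7,2.2,0],"delta_rot":[0,0,-3],"claw":1},{"xyz":[5.4,3.2,0],"delta_rot":[0,0,-4],"claw":1},{"xyz":[7.1,4.2,0],"delta_rot":[0,0,-5],"claw":1},{"xyz":[8.8,5.2,0],"delta_rot":[0,0,-6],"claw":1},{"xyz":[10.5,6.2,0],"delta_rot":[0,0,-7],"claw":1},{"xyz":[12.2,7.2,0],"delta_rot":[0,0,-8],"claw":1},{"xyz":[13.9,8.2,0],"delta_rot":[0,0,-9],"claw":1},{"xyz":[15.6,9.2,0],"delta_rot":[0,0,-10],"claw":1},{"xyz":[17.3,10.3,0],"delta_rot":[0,0,-11],"claw":1},{"xyz":[18.8,11.2,0.2],"delta_rot":[0,0,-12],"claw":1},{"xyz":[19.9,11.9,0.5],"delta_rot":[0,0,-12.8],"claw":1},{"xyz":[20.45,12.25,0.88],"delta_rot":[0,0,-12.85],"claw":1},{"xyz":[20.45,12.25,0.88],"delta_rot":[0,0,-12.85],"claw":1},{"xyz":[20.45,12.25,0.88],"delta_rot":[0,0,-12.85],"claw":1}]'
python3 - <<'E'
from h import *; from plant import r,optics
s=r.get_state();c=optics.capture("wrist");C=cam(c,s)
print(s["tcp_pos"],s["eef_rot"],s["gripper_width"],c["hand_eye"])
cv2.imwrite("pics/w1.png",c["img"])
print(proj(C,[[.6565,.1075,.05],[.65,.178,.05],[.66,.038,.05],[.738,.094,.06]]))
E
```

```text
time_s: 2.2
tcp_pos: [0.6777, 0.1065, 0.2002]
eef_rot: [-180.0, 0.0, -4.9]
contact_force: [0.5, 0.9, -0.4]
gripper_width: 0.0004
gripper_force: 0.0
[0.67769623 0.10650803 0.2002489 ] [-1.79999132e+02  3.95546094e-03 -4.87472144e+00] 0.000433839959671878 [[ 3.28091806e-04  9.62297108e-01  2.72000310e-01  7.34154880e-02]
 [ 9.99998102e-01  2.06614431e-04 -1.93718769e-03 -6.88182995e-04]
 [-1.92034930e-03  2.72000430e-01 -9.62295214e-01 -1.58450351e-01]
 [ 0.00000000e+00  0.00000000e+00  0.00000000e+00  1.00000000e+00]]
[[277.39212472 220.04158306]
 [213.71018009 230.94962154]
 [341.51085802 211.67370415]
 [284.21346791 142.36588383]]
```

View pics/w1.png

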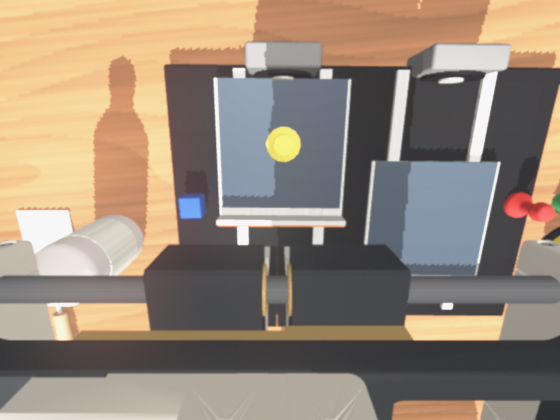

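The wrist view shows the full lip level in the picture, so the yaw matches. Its top edge runs from (217,221) to (345,221). The print is centred at (283,144).

```bash
python3 - <<'E'
from h import *; from plant import r,optics
s=r.get_state();c=optics.capture("wrist");C=cam(c,s);im=c["img"]
for v in range(203,232):print(v,im[v,230],im[v,335])
q=plane(C,[(217,221),(345,221),(281,217),(281,225)],.05);print(q)
ex=np.array([np.cos(np.radians(-4.9)),np.sin(np.radians(-4.9))]);ey=np.array([-ex[1],ex[0]])
lip=q[:2,:2].mean(0);print("lip",lip,"tcp rel",(s["tcp_pos"][:2]-lip)@np.c_[ex,ey])
p=plane(C,(283,144),.073)[0,:2];print("print rel",(p-lip)@np.c_[ex,ey])
e=plane(C,[(367,276),(478,276)],.05);print(e,(e[:,:2]-lip)@np.c_[ex,ey])
E
```

```text
203 [122 110 104] [118 106  96]
204 [122 111 105] [116 104  94]
205 [122 112 106] [116 105  96]
206 [135 127 123] [117 105  96]
207 [179 179 179] [132 124 118]
208 [218 222 224] [178 178 177]
209 [225 229 232] [216 221 222]
210 [226 230 232] [223 228 230]
211 [225 230 232] [223 228 230]
212 [225 230 232] [223 228 230]
213 [223 228 230] [223 228 230]
214 [209 215 218] [220 225 227]
215 [172 178 181] [204 211 214]
216 [157 161 165] [168 174 177]
217 [156 160 164] [155 160 162]
218 [158 163 167] [153 158 161]
219 [199 206 210] [153 159 161]
220 [244 246 246] [168 173 176]
221 [247 247 247] [206 213 216]
222 [247 247 247] [222 227 229]
223 [247 247 247] [224 229 231]
224 [243 247 247] [217 225 232]
225 [182 228 247] [173 201 235]
226 [110 151 230] [110 151 227]
227 [ 90  98 123] [ 69  92 145]
228 [88 88 94] [59 60 68]
229 [88 87 91] [59 58 59]
230 [88 87 91] [58 58 57]
231 [88 86 91] [58 57 59]
[[0.66099114 0.1732586  0.05      ]
 [0.64923672 0.03474824 0.05      ]
 [0.65963004 0.10366683 0.05      ]
 [0.65056763 0.10439446 0.05      ]]
lip [0.65511393 0.10400342] tcp rel [0.02231554 0.00474611]
print rel [ 0.08257074 -0.00103425]
[[ 0.58098939  0.01104515  0.05      ]
 [ 0.57016801 -0.11593709  0.05      ]] [[-0.06591343 -0.09895003]
 [-0.06584883 -0.22639252]]
```

```bash
python3 -m crank '[{"xyz":[0,0,0.5],"delta_rot":[0,0,0],"claw":1},{"xyz":[0,0,1.4],"delta_rot":[0,0,0],"claw":1},{"xyz":[0,0,2.4],"delta_rot":[0,0,0],"claw":1},{"xyz":[0,0,3.4],"delta_rot":[0,0,0],"claw":1},{"xyz":[0,0,4.2],"delta_rot":[0,0,0],"claw":1},{"xyz":[0,0,4.7],"delta_rot":[0,0,0],"claw":1},{"xyz":[0,0,5.0],"delta_rot":[0,0,0],"claw":1},{"xyz":[0,0,5.2],"delta_rot":[0,0,0],"claw":1},{"xyz":[0,0,5.4],"delta_rot":[0,0,0],"claw":1},{"xyz":[0,0,5.4],"delta_rot":[0,0,0],"claw":1},{"xyz":[0,0,5.4],"delta_rot":[0,0,0],"claw":1}]'
```

```text
time_s: 3.68
tcp_pos: [0.6784, 0.1059, 0.0386]
eef_rot: [-180.0, -0.0, -4.9]
contact_force: [-0.4, 0.0, -0.5]
gripper_width: 0.0007
gripper_force: 0.0
```

Clear, with no contact. Now a gentle pull, first up to the lip and then at about 25–30 mm/s.

```bash
python3 -m crank '[{"xyz":[-0.1,0,0],"delta_rot":[0,0,0],"claw":1},{"xyz":[-0.2,0,0],"delta_rot":[0,0,0],"claw":1},{"xyz":[-0.28,0,0],"delta_rot":[0,0,0],"claw":1},{"xyz":[-0.34,0,0],"delta_rot":[0,0,0],"claw":1},{"xyz":[-0.4,0,0],"delta_rot":[0,0,0],"claw":1},{"xyz":[-0.45,0,0],"delta_rot":[0,0,0],"claw":1},{"xyz":[-0.5,0,0],"delta_rot":[0,0,0],"claw":1},{"xyz":[-0.56,0,0],"delta_rot":[0,0,0],"claw":1},{"xyz":[-0.63,0,0],"delta_rot":[0,0,0],"claw":1},{"xyz":[-0.7,0,0],"delta_rot":[0,0,0],"claw":1},{"xyz":[-0.78,0,0],"delta_rot":[0,0,0],"claw":1},{"xyz":[-0.86,0,0],"delta_rot":[0,0,0],"claw":1},{"xyz":[-0.94,0,0],"delta_rot":[0,0,0],"claw":1},{"xyz":[-1.0,0,0],"delta_rot":[0,0,0],"claw":1},{"xyz":[-1.0,0,0],"delta_rot":[0,0,0],"claw":1}]'
python3 - <<'E'
from h import *; from plant import r,optics
s=r.get_state();c=optics.capture("wrist");print(s["contact_force"]);cv2.imwrite("pics/w2.png",c["img"])
E
```

```text
time_s: 5.55
tcp_pos: [0.6478, 0.1083, 0.0381]
eef_rot: [180.0, 0.0, -4.9]
contact_force: [0.0, -0.3, 0.5]
gripper_width: 0.0002
gripper_force: 0.4
[ 0.03941346 -0.32453856  0.50671822]
```

View pics/w2.png

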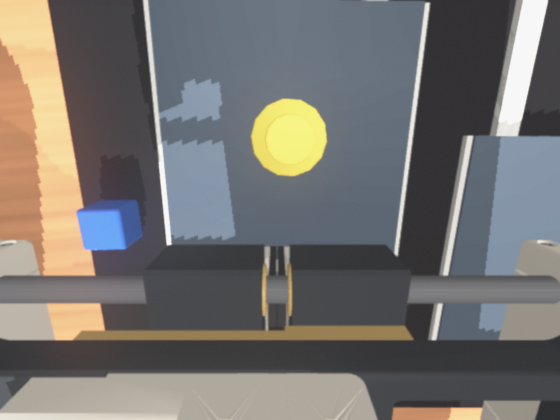

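The print is upright at (289,138) and the finger hides the lip. I'll check the print's position against the tool, then continue.

```bash
python3 - <<'E'
from h import *; from plant import r,optics
s=r.get_state();c=optics.capture("wrist");C=cam(c,s)
print(plane(C,(289,138),.073)-s["tcp_pos"])
c=optics.capture("top");C=cam(c);hsv=cv2.cvtColor(c["img"],cv2.COLOR_BGR2HSV)
y=cv2.inRange(hsv,(22,150,120),(35,255,255));y[:,360:]=0
u,v=np.nonzero(y)[::-1];print("yellow",u.mean(),v.mean(),len(u),plane(C,(u.mean(),v.mean()),.06))
E
```

```text
[[ 0.069436   -0.01049624  0.03494394]]
yellow nan nan 0 [[nan nan nan]]<stdin>:6: RuntimeWarning: Mean of empty slice.
  ret = ret.dtype.type(ret / rcount)
```

The tray and print are moving with the finger, with about 100 mm to go.

```bash
python3 -m crank '[{"xyz":[-0.05,0,0],"delta_rot":[0,0,0],"claw":1},{"xyz":[-0.13,0,0],"delta_rot":[0,0,0],"claw":1},{"xyz":[-0.25,0,0],"delta_rot":[0,0,0],"claw":1},{"xyz":[-0.4,0,0],"delta_rot":[0,0,0],"claw":1},{"xyz":[-0.57,0,0],"delta_rot":[0,0,0],"claw":1},{"xyz":[-0.75,0,0],"delta_rot":[0,0,0],"claw":1},{"xyz":[-0.93,0,0],"delta_rot":[0,0,0],"claw":1},{"xyz":[-1.11,0,0],"delta_rot":[0,0,0],"claw":1},{"xyz":[-1.29,0,0],"delta_rot":[0,0,0],"claw":1},{"xyz":[-1.47,0,0],"delta_rot":[0,0,0],"claw":1},{"xyz":[-1.65,0,0],"delta_rot":[0,0,0],"claw":1},{"xyz":[-1.83,0,0],"delta_rot":[0,0,0],"claw":1},{"xyz":[-2.01,0,0],"delta_rot":[0,0,0],"claw":1},{"xyz":[-2.19,0,0],"delta_rot":[0,0,0],"claw":1},{"xyz":[-2.37,0,0],"delta_rot":[0,0,0],"claw":1},{"xyz":[-2.53,0,0],"delta_rot":[0,0,0],"claw":1},{"xyz":[-2.67,0,0],"delta_rot":[0,0,0],"claw":1},{"xyz":[-2.79,0,0],"delta_rot":[0,0,0],"claw":1},{"xyz":[-2.87,0,0],"delta_rot":[0,0,0],"claw":1},{"xyz":[-2.9,0,0],"delta_rot":[0,0,0],"claw":1}]'
python3 -m crank '[{"xyz":[-0.03,0,0],"delta_rot":[0,0,0],"claw":1},{"xyz":[-0.08,0,0],"delta_rot":[0,0,0],"claw":1},{"xyz":[-0.13,0,0],"delta_rot":[0,0,0],"claw":1},{"xyz":[-0.18,0,0],"delta_rot":[0,0,0],"claw":1},{"xyz":[-0.23,0,0],"delta_rot":[0,0,0],"claw":1},{"xyz":[-0.28,0,0],"delta_rot":[0,0,0],"claw":1},{"xyz":[-0.33,0,0],"delta_rot":[0,0,0],"claw":1},{"xyz":[-0.33,0,0],"delta_rot":[0,0,0],"claw":1}]'
```

```text
time_s: 8.2
tcp_pos: [0.5613, 0.1157, 0.0382]
eef_rot: [180.0, 0.0, -4.9]
contact_force: [1.5, 0.7, 0.4]
gripper_width: 0.0004
gripper_force: 0.8
time_s: 9.2
tcp_pos: [0.5513, 0.1166, 0.0381]
eef_rot: [180.0, 0.0, -4.9]
contact_force: [1.3, -0.1, 0.3]
gripper_width: 0.0007
gripper_force: 0.5
```

```bash
python3 -m crank '[{"xyz":[-0.03,0,0],"delta_rot":[0,0,0],"claw":1},{"xyz":[-0.06,0,0],"delta_rot":[0,0,0],"claw":1},{"xyz":[-0.09,0,0],"delta_rot":[0,0,0],"claw":1},{"xyz":[-0.12,0,0],"delta_rot":[0,0,0],"claw":1},{"xyz":[-0.12,0,0],"delta_rot":[0,0,0],"claw":1}]'
python3 -m crank '[{"xyz":[-0.03,0,0],"delta_rot":[0,0,0],"claw":1},{"xyz":[-0.06,0,0],"delta_rot":[0,0,0],"claw":1},{"xyz":[-0.06,0,0],"delta_rot":[0,0,0],"claw":1}]'
```

```text
time_s: 9.82
tcp_pos: [0.548, 0.1169, 0.0381]
eef_rot: [180.0, 0.0, -4.9]
contact_force: [1.3, 0.0, -1.0]
gripper_width: 0.0001
gripper_force: 0.9
time_s: 10.2
tcp_pos: [0.5478, 0.117, 0.0383]
eef_rot: [-180.0, -0.1, -4.9]
contact_force: [9.8, -3.6, -6.3]
gripper_width: 0.0003
gripper_force: 4.8
```

The full tray is at its stop: the force jumped to 10 N with no motion. I'll unhook, rise and look.

```bash
python3 -m crank '[{"xyz":[0.1,0,0],"delta_rot":[0,0,0],"claw":1},{"xyz":[0.25,0,0],"delta_rot":[0,0,0],"claw":1},{"xyz":[0.4,0,0],"delta_rot":[0,0,0],"claw":1},{"xyz":[0.4,0,-0.3],"delta_rot":[0,0,0],"claw":1},{"xyz":[0.4,0,-1],"delta_rot":[0,0,0],"claw":1},{"xyz":[0.4,0,-2],"delta_rot":[0,0,0],"claw":1},{"xyz":[0.4,0,-3],"delta_rot":[0,0,0],"claw":1},{"xyz":[0.4,0,-4],"delta_rot":[0,0,0],"claw":1},{"xyz":[0,1,-4.5],"delta_rot":[0,0,0],"claw":1},{"xyz":[-0.6,2.5,-4.6],"delta_rot":[0,0,0],"claw":1},{"xyz":[-1.3,4,-4.6],"delta_rot":[0,0,0],"claw":1},{"xyz":[-2,5.5,-4.6],"delta_rot":[0,0,0],"claw":1},{"xyz":[-2.5,6.0,-4.6],"delta_rot":[0,0,0],"claw":1},{"xyz":[-2.5,6.0,-4.6],"delta_rot":[0,0,0],"claw":1},{"xyz":[-2.5,6.0,-4.6],"delta_rot":[0,0,0],"claw":1}]'
python3 - <<'E'
from h import *; from plant import r,optics
s=r.get_state();c=optics.capture("wrist");C=cam(c,s);cv2.imwrite("pics/w3.png",c["img"]);print(s["tcp_pos"])
print(proj(C,[[.558,-.063,.05],[.5345,.114,.05]]))
E
```

```text
time_s: 12.08
tcp_pos: [0.4569, -0.0553, 0.1767]
eef_rot: [-180.0, -0.1, -4.9]
contact_force: [-0.1, -0.4, 0.2]
gripper_width: 0.0005
gripper_force: 0.0
[ 0.45686103 -0.05527794  0.17665355]
[[275.7802039   96.97928088]
 [ 88.29305737 141.0732935 ]]
```

View pics/w3.png

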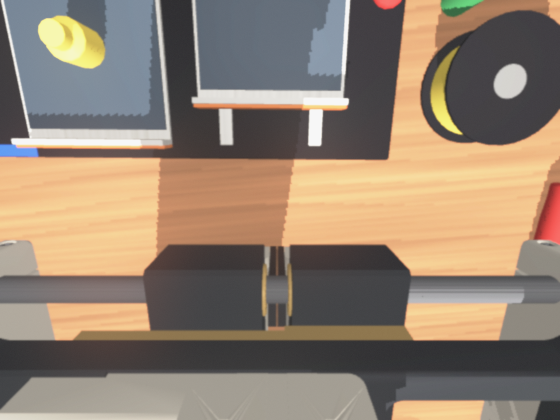

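The print is upright on the drawn-out full tray, whose lip is at about (90,142) where predicted. The empty lip runs from (193,101) to (348,101).

```bash
python3 - <<'E'
from h import *; from plant import r,optics
s=r.get_state();c=optics.capture("wrist");C=cam(c,s)
q=plane(C,(270.5,101.5),.05)[0];print(q)
ex=np.array([np.cos(np.radians(-4.9)),np.sin(np.radians(-4.9))])
home=np.array([.654,.104]);print("out",(home-q[:2])@ex)
t=q[:2]-ex*.030; shift(s,[*t,.036],-4.9)
E
```

```text
[ 0.55459867 -0.05776023  0.05      ]
out 0.08522098451788057
xyz units [ 2.249 -0.188  4.683] rot [-0.01 -0.04  0.04]
```

```bash
python3 -m crank '[{"xyz":[0.6,0,0],"delta_rot":[0,0,0],"claw":1},{"xyz":[1.6,-0.1,0.5],"delta_rot":[0,0,0],"claw":1},{"xyz":[2.1,-0.2,1.5],"delta_rot":[0,0,0],"claw":1},{"xyz":[2.25,-0.2,2.6],"delta_rot":[0,0,0],"claw":1},{"xyz":[2.25,-0.2,3.6],"delta_rot":[0,0,0],"claw":1},{"xyz":[2.25,-0.2,4.2],"delta_rot":[0,0,0],"claw":1},{"xyz":[2.25,-0.2,4.5],"delta_rot":[0,0,0],"claw":1},{"xyz":[2.25,-0.2,4.68],"delta_rot":[0,0,0],"claw":1},{"xyz":[2.25,-0.2,4.68],"delta_rot":[0,0,0],"claw":1},{"xyz":[2.25,-0.2,4.68],"delta_rot":[0,0,0],"claw":1}]'
```

```text
time_s: 13.42
tcp_pos: [0.5245, -0.0555, 0.0364]
eef_rot: [-180.0, -0.1, -4.9]
contact_force: [0.6, -0.8, 0.2]
gripper_width: 0.0002
gripper_force: 0.0
```

```bash
python3 -m crank '[{"xyz":[0.1,0,0],"delta_rot":[0,0,0],"claw":1},{"xyz":[0.25,0,0],"delta_rot":[0,0,0],"claw":1},{"xyz":[0.4,0,0],"delta_rot":[0,0,0],"claw":1},{"xyz":[0.55,0,0],"delta_rot":[0,0,0],"claw":1},{"xyz":[0.7,0,0],"delta_rot":[0,0,0],"claw":1},{"xyz":[0.9,0,0],"delta_rot":[0,0,0],"claw":1},{"xyz":[1.1,0,0],"delta_rot":[0,0,0],"claw":1},{"xyz":[1.3,0,0],"delta_rot":[0,0,0],"claw":1},{"xyz":[1.5,0,0],"delta_rot":[0,0,0],"claw":1},{"xyz":[1.7,0,0],"delta_rot":[0,0,0],"claw":1},{"xyz":[1.9,0,0],"delta_rot":[0,0,0],"claw":1},{"xyz":[2.1,0,0],"delta_rot":[0,0,0],"claw":1},{"xyz":[2.3,0,0],"delta_rot":[0,0,0],"claw":1},{"xyz":[2.5,0,0],"delta_rot":[0,0,0],"claw":1},{"xyz":[2.7,0,0],"delta_rot":[0,0,0],"claw":1},{"xyz":[2.85,0,0],"delta_rot":[0,0,0],"claw":1},{"xyz":[2.95,0,0],"delta_rot":[0,0,0],"claw":1},{"xyz":[3.02,0,0],"delta_rot":[0,0,0],"claw":1},{"xyz":[3.08,0,0],"delta_rot":[0,0,0],"claw":1},{"xyz":[3.08,0,0],"delta_rot":[0,0,0],"claw":1}]'
python3 -m crank '[{"xyz":[0.04,0,0],"delta_rot":[0,0,0],"claw":1},{"xyz":[0.08,0,0],"delta_rot":[0,0,0],"claw":1},{"xyz":[0.12,0,0],"delta_rot":[0,0,0],"claw":1},{"xyz":[0.16,0,0],"delta_rot":[0,0,0],"claw":1},{"xyz":[0.16,0,0],"delta_rot":[0,0,0],"claw":1}]'
```

```text
time_s: 15.92
tcp_pos: [0.6163, -0.0634, 0.0359]
eef_rot: [-180.0, -0.0, -4.9]
contact_force: [-0.8, 0.0, -0.1]
gripper_width: 0.0003
gripper_force: 0.4
time_s: 16.55
tcp_pos: [0.621, -0.0639, 0.0359]
eef_rot: [-180.0, -0.0, -4.9]
contact_force: [-1.3, 0.7, 0.5]
gripper_width: 0.0003
gripper_force: 0.6
```

```bash
python3 -m crank '[{"xyz":[0.04,0,0],"delta_rot":[0,0,0],"claw":1},{"xyz":[0.08,0,0],"delta_rot":[0,0,0],"claw":1},{"xyz":[0.12,0,0],"delta_rot":[0,0,0],"claw":1},{"xyz":[0.12,0,0],"delta_rot":[0,0,0],"claw":1}]'
python3 -m crank '[{"xyz":[0.03,0,0],"delta_rot":[0,0,0],"claw":1},{"xyz":[0.06,0,0],"delta_rot":[0,0,0],"claw":1},{"xyz":[0.06,0,0],"delta_rot":[0,0,0],"claw":1}]'
```

```text
time_s: 17.05
tcp_pos: [0.6211, -0.0641, 0.0354]
eef_rot: [180.0, 0.3, -4.9]
contact_force: [-11.5, 3.7, 7.7]
gripper_width: 0.0007
gripper_force: 6.0
time_s: 17.42
tcp_pos: [0.6212, -0.0642, 0.0354]
eef_rot: [180.0, 0.5, -5.0]
contact_force: [-17.6, 6.3, 13.2]
gripper_width: 0.0008
gripper_force: 8.9
```

The tray is firmly against its stop. I'll back off, rise and check.

```bash
python3 -m crank '[{"xyz":[-0.2,0,0],"delta_rot":[0,0,0],"claw":1},{"xyz":[-0.5,0,0],"delta_rot":[0,0,0],"claw":1},{"xyz":[-0.9,0,0],"delta_rot":[0,0,0],"claw":1},{"xyz":[-1.2,0,-0.5],"delta_rot":[0,0,0],"claw":1},{"xyz":[-1.4,0,-1.5],"delta_rot":[0,0,0],"claw":1},{"xyz":[-1.6,0,-2.8],"delta_rot":[0,0,0],"claw":1},{"xyz":[-2.2,0,-4],"delta_rot":[0,0,0],"claw":1},{"xyz":[-3.2,0,-4.8],"delta_rot":[0,0,0],"claw":1},{"xyz":[-4,0,-5],"delta_rot":[0,0,0],"claw":1},{"xyz":[-4.3,0,-5],"delta_rot":[0,0,0],"claw":1},{"xyz":[-4.3,0,-5],"delta_rot":[0,0,0],"claw":1},{"xyz":[-4.3,0,-5],"delta_rot":[0,0,0],"claw":1}]'
python3 - <<'E'
from h import *; from plant import r,optics
a=optics.capture("scene")["img"]; cv2.imwrite("pics/f.png",a[150:360,150:430].repeat(2,0).repeat(2,1))
E
```

```text
time_s: 18.92
tcp_pos: [0.4981, -0.0533, 0.1856]
eef_rot: [180.0, 0.0, -4.9]
contact_force: [0.4, 0.3, -0.3]
gripper_width: 0.0005
gripper_force: 0.0
```

View pics/f.png

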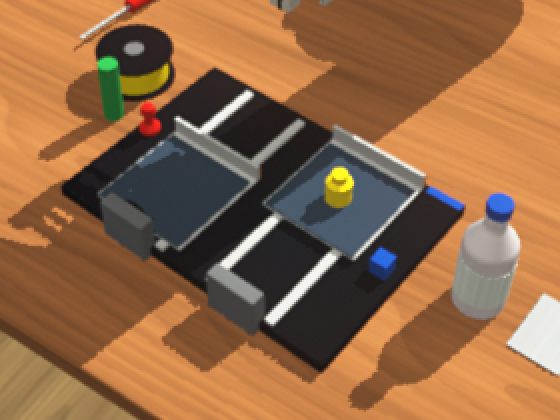

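The empty tray is home against its fan at (125,225). The full tray is out with the print upright at (339,187), and the bystanders are undisturbed. Handing in.

```bash
python3 -c "
from plant import job
print(job.close_job())"
```

```text
the job is handed in; nothing more can be done
None
```

The job is handed in: the full tray is out at its stop with the print upright, the empty tray is home against its stop, and the bystanders look undisturbed in the last picture; no verdict came back.

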